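# Snap the retaining clip onto the pulley spindle

### The arm

A 6-joint arm with a two-finger parallel gripper is mounted at the origin on a cart in front of the work surface, level with it; the furniture and walls round the work are solid. World frame = base frame: x ahead of the robot, y to its left, z up, the work surface at z = 0. Lengths are in mm, angles in rad, forces in N, time in s.
With the tool pointing down it reaches from about 275 to 1000 mm from the base axis. Payload 8.4 kg.
Tool frame: the origin (TCP) lies at the very end of the fingers, on their centre line; the grasp point (between the pads) lies 19 mm behind it; z points along the fingers, y is the direction in which the jaws open and shut (so a half turn about z gives the same grasp; the last joint's range is limited). The gripper opens to 85 mm and grips with 20 to 120 N. Pads are 22 mm wide; open, the fingers measure 114 mm over their backs; the gripper's body (76 mm by 85 mm) begins 54 mm behind the grasp point. The pads swing forward as they close: fully open they stand 13 mm farther back than shut.
Start: joints at [1.321, 0.353, 1.633, -0, 1.155, -0.002], TCP at [153.293, 605.912, 231.281] pointing down, gripper open.
Joint ranges: [-2.63, 2.63], [-0.92, 2.1], [0.06, 2.66], [-1.3, 4.44], [0, 2.69], [-3.02, 3.02]. Speed limits (rad/s): [2.22, 2.22, 2.79, 3.14, 3.14, 3.14].

### API

Orientations are given as [roll, pitch, yaw] about the fixed x, y, z axes, in that order (R = Rz(yaw) Ry(pitch) Rx(roll)).
In Python, from rig import readout, grab_frame, calibration, r gives the robot as it stands. The module is installed in compiled form; this text tells all that it offers.
- The arm moves only by the tool play_rows, never from a script. Its argument "rows" is a list of rows, each a list of 3 entries, a list of its own where there are three numbers: the closure in counts, from 0 (fully open) to 255 (shut), then the shift along the tool's x, y, z in cm, then the turn, a rotation vector about the tool's x, y, z in rad. In form: [[gripper, [dx, dy, dz], [rx, ry, rz]], ...]. A call has 1 to 12 rows; each row is the pose to reach, as a shift and turn from the pose commanded when the call began, along the tool's axes at that moment; what a row does not reach only later rows make up. A row lasts 1/12 s, in which the tool goes at most 41.7 mm and 7.16 degrees, less where a joint would pass 70% of its speed; a pose out of reach is approached as far as the arm can. A call with a gripper value outside its range is refused whole. The fingers move at their own pace and stop on an object; "squeeze" is the grip in N (left out, the last holds). Time passes only in rows, so rows that repeat a pose let the fingers close. It gives the time, the measured TCP pose, the force and the opening at its end, in the units of the state.
- readout.sense(): the state, without advancing time (a new reading comes with each control period).
- grab_frame(name): name is "scene" or "top" or "wrist"; returns (picture, depth): 420x560x3 uint8, red, green, blue; 420x560 float32, mm along the optical axis (not along the pixel's ray), 0 where there is no reading.
- calibration(name): a dict with "vfov" (degrees; the focal length in pixels is half the picture's height over the tangent of half this angle, whatever the lens; pixels are square), "cx", "cy" (the principal point, pixels), "cam_to_world" (4x4, takes a point from camera to world coordinates). Camera axes: x right, y down, z forward; pixel columns grow to the right and rows downward; lengths in mm; the calibration is good to about 2 mm. A picture is of the moment at which its call begins: read the wrist's pose just before it. calibration takes no time and is no camera call; for the wrist camera it gives the pose at the moment of the call.
- r.sign_off(): hands the job in, once; it reports no verdict.
The state is a dict: "clock": time; "qpos": joint angles; "qvel": joint speeds; "joint_efforts": joint torques, N m; "eef_pos": TCP position; "tcp_rot": TCP orientation; "contact_force": force on the tool from outside, world axes, zero at the start; "wrist_torque": the same for the moment, N m; "opening": opening from 0.0 (shut) to 1.0 (fully open).
Only numpy, scipy, OpenCV 4.12 (cv2) and the standard library are available. Lean on these libraries where they do the work, as an engineer would, in place of code of your own. Each camera call takes 0.05 s, during which the arm holds its last target.

### The job

Fit the retaining clip that keeps the pulley on its spindle: pick up the orange fork clip by its upright tab, rest it lightly on the pulley's top face and slide it sideways, mouth first, into the brass groove of the spindle until it snaps fully home, then let go of it. Work gently by feel, never pressing the clip against the pulley or spindle with more than 30 newtons, and leave the other things on the bench where they lie.

Things in the scene. Friction and masses are not known exactly. Their poses are not given: they have to be found in the camera images.
- stand: Post holder fixed to the bench: aluminium foot plate 76 x 60 x 10 mm, dark sleeve 31 mm across ending 54 mm above the bench, brass clamp screw at its +y side (reaching 34 mm from the axis, 42 mm up). Origin: centre of the foot's underside, on the vertical spindle axis; z up. A spindle with a toothed aluminium pulley (52 mm across, 17 mm thick) stands in the sleeve.
- pulley_low (a point): Point on the spindle axis 88 mm above the bench: the lowest level the pulley's flat top face can have. The spindle is clamped at a height that differs from case to case and is not measured: the face lies 0 to 12 mm above this point and must be found by touch (or seen). The clamp holds against any force allowed here.
- pulley_high (a point): Point on the spindle axis 100 mm above the bench: the highest level the pulley's top face can have. From the face (wherever it is) rises a brass groove, 12 mm across and 7.5 mm high, and above it the steel spindle head, 17 mm across, its top 21 mm above the face. The clip goes into the groove, from any side; the head is too thick for it.
- clip: Orange loose spring clip: a flat fork 5 mm thick lying on its underside, 71 mm long (54 mm behind the origin, 17 mm ahead), 32 mm wide, about 55 g. Origin: underside, centre of its seat, where the spindle axis lies when home; +x points out of the open mouth, z up. Solid back stop 6.5 mm behind the origin, so the groove bottoms 0.5 mm past centre. Tall tools stand at the back, past x = 0.6.
- clip_mouth (a point): Middle of the clip's mouth, 14 mm ahead of its origin, half-way up its 5 mm. Two sprung arms flank the seat; the flared mouth is 25 mm wide at the tips, 8 mm between the snap noses (6 mm ahead of the origin). Pushed along +x the noses spread over the 12 mm groove from about 11 mm before home; the push peaks at 8 to 14 N some 5 mm before home, then drops below zero: it snapped.
- clip_tab (a point): Centre of the clip's upright tab, the place to grip: 36 mm behind the clip's origin (along its -x), 25 mm above its underside. The tab is 30 mm long (clip's x), 10 mm thick (clip's y), and reaches up to 45 mm above the underside; the stem below is 15 mm wide. Pushing on at the tab once home levers the clip, so that the pressing force inside is about twice the hand's push.
- spool: Bystander: white spool of solder standing upright, 45 mm across, 38 mm tall; origin under its centre. Leave it alone.
- torch: Bystander: black torch lying on the bench, 115 mm long, 27 mm thick; origin under its centre. Leave it alone.
- marker: Bystander: black and white marker lying on the bench, 135 mm long, 16 mm thick; origin under its centre. Leave it alone.
- tape_blue: Bystander: roll of dark tape lying flat, 51 mm across, 19 mm tall; origin under its centre. Leave it alone.
- motor: Bystander: small black motor with three wires, 30 x 90 x 30 mm; origin under its centre. Leave it alone.

How it is judged:
By the outcome, as a careful person would: the job done as asked, in the order asked, and still so for the second after the job is handed in, with the robot touching nothing.
It also fails if it takes over 51 s, if anything falls off the work surface, if the arm or the gripper's body presses on something with over 40 N, if the wrist force passes 120 N, or if a joint passes its speed limit or range.

## Working session

There is one attempt and no reset: what is moved stays moved. The work goes in short steps, Python scripts to look and compute and a tool call to move; the robot and the scene stay as the last step left them, time stands still between calls to the robot, and variables do not carry over. Pictures are saved under pics/ and viewed, and the job is handed in when it is done.

Besides the shell and the picture viewer there is one more tool, called after "Emit:" as a command line: name --argument value ..., lists and objects as JSON in quotes. play_rows: Moves the arm, as the interface text tells. Its arguments: {"type":"object","properties":{"rows":{"type":"array"},"squeeze":{"type":"number"}},"required":["rows"]}

```bash
mkdir -p pics
python3 - <<'E'
from rig import readout, grab_frame, calibration
import cv2,numpy as np
for n in ["scene","top"]:
    p,d=grab_frame(n); cv2.imwrite(f"pics/{n}0.png",p[:,:,::-1]); np.savez(f"{n}0.npz",p=p,d=d)
    c=calibration(n); print(n,c["vfov"],c["cx"],c["cy"],np.round(c["cam_to_world"],3).tolist(), (d>0).mean())
s=readout.sense(); print(s)
E
```

```text
scene 53.981785804540436 278.2870670328564 208.0615133086866 [[0.803, -0.447, 0.393, 29.292], [-0.596, -0.611, 0.522, -521.265], [0.007, -0.653, -0.757, 988.768], [0.0, 0.0, 0.0, 1.0]] 0.9959311224489796
top 53.47905033050736 282.2740169781307 212.24386069978186 [[0.001, -0.982, 0.187, 250.348], [-1.0, -0.003, -0.009, 77.827], [0.009, -0.187, -0.982, 1280.391], [0.0, 0.0, 0.0, 1.0]] 0.9960969387755102
{'clock': 0.1, 'qpos': array([ 1.32060492e+00,  3.53585098e-01,  1.63403666e+00, -2.72533160e-05,
        1.15518498e+00, -2.41097534e-03]), 'qvel': array([-0.00051595, -0.00144937, -0.0021783 , -0.00105628,  0.00188768,
        0.00064926]), 'joint_efforts': array([-4.74552908e-04, -6.06362987e+01, -3.42821395e+01,  1.05803869e-05,
        3.93629933e-03,  6.74140074e-05]), 'eef_pos': array([153.19667467, 605.51199218, 230.64275467]), 'tcp_rot': array([-3.14037851e+00,  2.19926451e-05,  2.89382325e+00]), 'contact_force': array([-0.36411242,  0.22414104, -0.17720327]), 'wrist_torque': array([-0.03898356, -0.02592726,  0.02896566]), 'opening': 0.9986093979926698}
```

View pics/scene0.png

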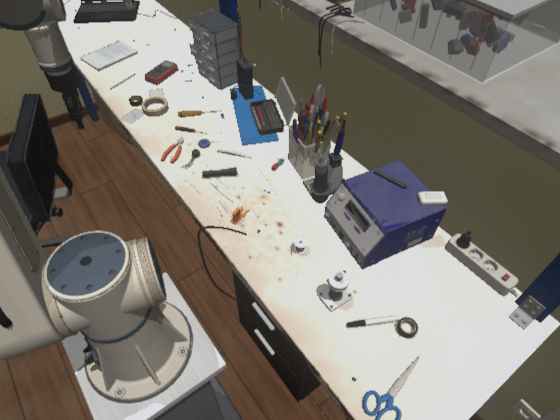

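View pics/top0.png

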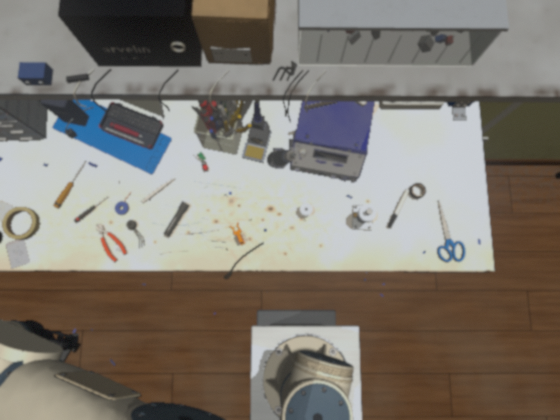

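The scene view shows the orange clip near (239,214) and the stand near (337,287). In the top view they are near (238,233) and (363,215). Next I'll zoom in and take point clouds.

```bash
cat > h.py <<'E'
import numpy as np,cv2
from rig import calibration,readout,grab_frame
def cloud(d,c):
    f=d.shape[0]/2/np.tan(np.radians(c["vfov"])/2)
    v,u=np.mgrid[:d.shape[0],:d.shape[1]]
    P=np.stack([(u-c["cx"])/f*d,(v-c["cy"])/f*d,d],-1)
    T=c["cam_to_world"]; return P@T[:3,:3].T+T[:3,3]
def ray(u,v,c,z):
    f=210/np.tan(np.radians(c["vfov"])/2); T=c["cam_to_world"]
    D=T[:3,:3]@np.array([(u-c["cx"])/f,(v-c["cy"])/f,1]); o=T[:3,3]
    return o+D*(z-o[2])/D[2]
E
python3 - <<'E'
from h import *
for n,(u,v),(u2,v2) in [("scene",(239,214),(337,287)),("top",(238,233),(363,215))]:
    z=np.load(n+"0.npz");p,d=z["p"],z["d"];c=calibration(n);W=cloud(d,c)
    hsv=cv2.cvtColor(p,cv2.COLOR_RGB2HSV)
    m=(hsv[...,0]<16)&(hsv[...,1]>150)&(hsv[...,2]>90)
    mm=np.zeros_like(m);mm[v-22:v+22,u-22:u+22]=1;m&=mm
    q=W[m];print(n,m.sum(),q.min(0).round(),q.max(0).round())
    print("bench z",np.median(W[v+10:v+30,u-40:u-20,2]))
    b=W[v2-25:v2+25,u2-25:u2+25].reshape(-1,3);
    for lo,hi in [(8,16),(84,104),(104,130)]:
        k=b[(b[:,2]>lo)&(b[:,2]<hi)]; print(lo,hi,len(k),k.min(0).round(),k.max(0).round(),k.mean(0).round(1))
    print(np.sort(b[:,2])[-60:].round(0))
    for nm,(a,bb) in dict(clip=(u,v),st=(u2,v2)).items():
        cv2.imwrite(f"pics/{n}_{nm}.png",cv2.resize(p[bb-35:bb+35,a-40:a+40,::-1],None,fx=7,fy=7,interpolation=cv2.INTER_CUBIC))
a=[cv2.imread(f"pics/{n}_{k}.png")[:, :] for n in("scene","top") for k in("clip","st")]
a=[cv2.resize(i,(400,300)) for i in a]
cv2.imwrite("pics/m1.png",np.vstack([np.hstack(a[:2]),np.hstack(a[2:])]))
E
```

```text
scene 49 [  29. -521.    2.] [451. 208. 989.]
bench z -2.03268508919399
8 16 321 [ 438. -214.    8.] [ 593. -150.   16.] [ 469.1 -187.5   11.1]
84 104 260 [ 452. -207.   84.] [ 504. -155.  104.] [ 475.3 -182.9   89.4]
104 130 37 [ 469. -189.  105.] [ 485. -175.  113.] [ 475.9 -182.2  109.5]
[ 98.  99.  99. 101. 101. 101. 102. 103. 104. 104. 105. 105. 105. 105.
 106. 106. 107. 108. 108. 108. 109. 109. 109. 109. 109. 109. 109. 109.
 109. 110. 110. 110. 111. 111. 111. 111. 111. 111. 111. 111. 112. 112.
 112. 112. 112. 113. 113. 989. 989. 989. 989. 989. 989. 989. 989. 989.
 989. 989. 989. 989.]
top 17 [394. 186.   6.] [427. 209.  47.]
bench z 1.14148976801971
8 16 201 [ 415. -240.    8.] [ 544. -107.   16.] [ 466.4 -173.    11.5]
84 104 217 [ 451. -207.   84.] [ 502. -155.  102.] [ 476.2 -180.7   90.4]
104 130 30 [ 468. -187.  105.] [ 483. -173.  117.] [ 475.4 -180.2  110.5]
[  93.   93.   93.   93.   93.   93.   93.   93.   94.   94.   94.   94.
   94.   94.   94.   94.   95.   95.   95.   95.   96.   97.  100.  102.
  105.  105.  105.  105.  107.  107.  107.  108.  108.  108.  109.  109.
  109.  110.  111.  111.  112.  112.  112.  112.  112.  113.  113.  113.
  114.  114.  114.  115.  116.  117. 1280. 1280. 1280. 1280. 1280. 1280.]
```

View pics/m1.png

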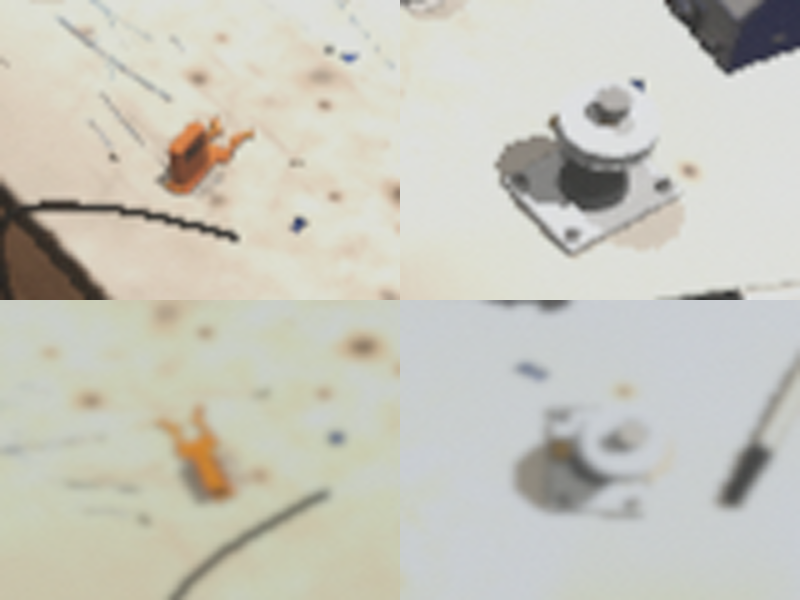

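Both views put the spindle axis near (476,-181.5). The clip is near (415,197), with its mouth pointing roughly +x and a little +y. I'll move over it for a wrist-camera look.

Emit:
play_rows --rows '[[0, [-35, -34, 0], [0, 0, -0.5]], [0, [-35, -34, 0], [0, 0, -0.5]], [0, [-35, -34, 0], [0, 0, -0.5]], [0, [-35, -34, 0], [0, 0, -0.5]], [0, [-35, -34, 0], [0, 0, -0.5]], [0, [-35, -34, 0], [0, 0, -0.5]], [0, [-35, -34, 0], [0, 0, -0.5]], [0, [-35, -34, 0], [0, 0, -0.5]], [0, [-35, -34, 0], [0, 0, -0.5]], [0, [-35, -34, 0], [0, 0, -0.5]], [0, [-35, -34, 0], [0, 0, -0.5]], [0, [-35, -34, 0], [0, 0, -0.5]]]'

```text
clock: 1.1
eef_pos: [410.0, 187.8, 231.3]
tcp_rot: [-3.141, 0.0, -2.89]
contact_force: [0.2, 0.4, 1.0]
opening: 0.998
```

Emit:
play_rows --rows '[[0, [0, 0, 0], [0, 0, 0]], [0, [0, 0, 0], [0, 0, 0]]]'

```text
clock: 1.27
eef_pos: [409.7, 189.1, 231.1]
tcp_rot: [3.142, -0.0, -2.893]
contact_force: [-0.1, -0.5, 0.6]
opening: 1.002
```

Run:
```python
from h import *
s=readout.sense();print(s["clock"],s["eef_pos"],s["tcp_rot"],s["qpos"])
c=calibration("wrist");p,d=grab_frame("wrist");np.savez("w1.npz",p=p,d=d,T=c["cam_to_world"]);print(c["vfov"],c["cx"],c["cy"],c["cam_to_world"].round(3).tolist())
cv2.imwrite("pics/w1.png",p[:,:,::-1])
```

```text
1.2667 [409.67629581 189.06443364 231.09451102] [ 3.14156196e+00 -4.54546852e-04 -2.89317302e+00] [ 4.28964289e-01  7.81782374e-02  1.98831581e+00  1.27080001e-04
  1.07554026e+00 -1.39031208e+00]
71.68016878706335 282.36117355161645 205.79010747996048 [[-0.246, 0.937, 0.25, 346.6], [0.969, 0.237, 0.063, 172.023], [0.0, 0.258, -0.966, 373.736], [0.0, 0.0, 0.0, 1.0]]
```

View pics/w1.png

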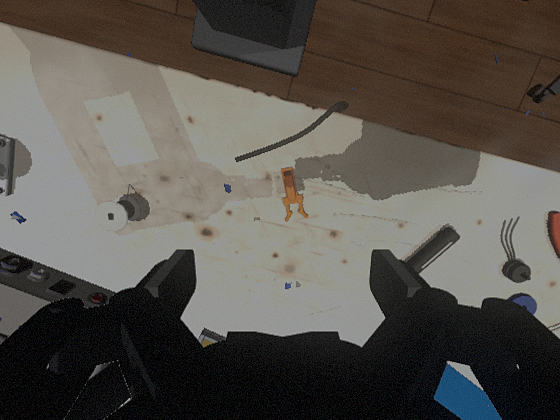

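The wrist view shows the clip at (282–310, 168–220) with its mouth pointing down in the image. I'll measure it from here.

Run:
```python
from h import *
z=np.load("w1.npz");p,d=z["p"],z["d"];c=calibration("wrist");W=cloud(d,c)
hsv=cv2.cvtColor(p,cv2.COLOR_RGB2HSV)
m=(hsv[...,0]<18)&(hsv[...,1]>110)&(hsv[...,2]>60);mm=np.zeros_like(m);mm[155:235,265:325]=1;m&=mm
q=W[m];print(m.sum(),q.min(0).round(1),q.max(0).round(1)); print("bench",np.median(W[230:250,250:330,2]))
lo=q[q[:,2]<10];hi=q[q[:,2]>38]
print(len(lo),len(hi))
for k in(lo,hi):
    r=cv2.minAreaRect(k[:,:2].astype(np.float32));print(r,k.mean(0).round(1))
    mu=k[:,:2].mean(0);e,v=np.linalg.eigh(np.cov(k[:,:2].T));print(v[:,1],np.degrees(np.arctan2(v[1,1],v[0,1])))
cv2.imwrite("pics/w1c.png",cv2.resize(np.hstack([p[150:240,250:340,::-1],np.where(m,255,0).astype(np.uint8)[150:240,250:340,None].repeat(3,2)]),None,fx=4,fy=4,interpolation=cv2.INTER_CUBIC))
# rect tables
np.set_printoptions(linewidth=200)
for v in range(166,222,3):
    u=np.where(m[v])[0]
    if len(u): print(v,u.min(),u.max(),W[v,u.min()].round(0),W[v,u.max()].round(0))
```

```text
549 [346.1 172.9  -1.4] [460.5 232.7 373.7]
bench -0.3012085707287895
319 218
((423.175048828125, 204.4505615234375), (69.33258819580078, 29.936437606811523), 26.161619186401367) [427.8 207.6   4.8]
[-0.90855137 -0.41777316] -155.30592240581447
((384.77490234375, 185.81097412109375), (80.86968994140625, 10.412567138671875), 25.839651107788086) [407.  196.7  47.6]
[-0.9105574  -0.41338267] -155.58249349638012
169 281 292 [395. 184.   4.] [391. 197.   5.]
172 282 292 [398. 186.   6.] [395. 198.   5.]
175 282 293 [402. 187.   4.] [398. 200.   6.]
178 283 293 [399. 187.  42.] [402. 201.   5.]
181 283 294 [409. 190.   5.] [406. 204.   5.]
184 284 295 [413. 192.   4.] [409. 206.   4.]
187 285 295 [408. 192.  45.] [413. 207.   4.]
190 285 296 [420. 195.   6.] [417. 209.   5.]
193 286 296 [417. 195.  38.] [420. 210.   4.]
196 286 301 [427. 199.   5.] [422. 218.   5.]
199 283 302 [432. 196.   6.] [426. 220.   3.]
202 283 301 [436. 197.   5.] [430. 220.   6.]
205 286 301 [439. 202.   4.] [434. 221.   6.]
208 286 302 [443. 203.   5.] [438. 223.   6.]
211 287 303 [446. 205.   6.] [442. 226.   4.]
214 287 306 [451. 206.   4.] [445. 231.   3.]
217 286 306 [455. 206.   6.] [449. 232.   5.]
220 285 287 [459. 206.   5.] [459. 208.   4.]
```

View pics/w1c.png

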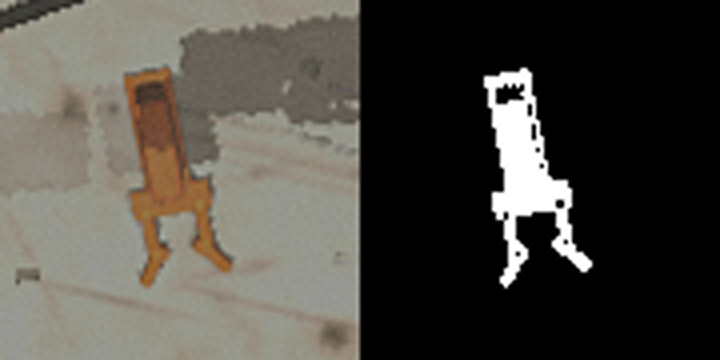

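Clip heading is 26°, and the tab is near (407.5, 197). I'll line up above it, with the jaws partly closed, and check.

Emit:
play_rows --rows '[[130, [0, 0.8, 4], [0, 0, -0.1]], [130, [0, 0.8, 8], [0, 0, -0.206]], [130, [0, 0.8, 12], [0, 0, -0.206]], [130, [0, 0.8, 15], [0, 0, -0.206]], [130, [0, 0.8, 16.5], [0, 0, -0.206]], [130, [0, 0.8, 16.5], [0, 0, -0.206]], [130, [0, 0.8, 16.5], [0, 0, -0.206]]]'

```text
clock: 1.9
eef_pos: [406.2, 199.0, 65.8]
tcp_rot: [3.141, -0.002, -2.682]
contact_force: [0.6, -0.0, 1.0]
opening: 0.49
```

Run:
```python
from h import *
s=readout.sense();print(s["clock"],s["eef_pos"],s["tcp_rot"],s["opening"])
c=calibration("wrist");p,d=grab_frame("wrist");np.savez("w2.npz",p=p,d=d)
cv2.imwrite("pics/w2.png",p[:,:,::-1])
W=cloud(d,c);hsv=cv2.cvtColor(p,cv2.COLOR_RGB2HSV)
m=(hsv[...,0]<18)&(hsv[...,1]>110)&(hsv[...,2]>60)&(d>0)&(W[...,2]<60)&(abs(W[...,0]-420)<60)&(abs(W[...,1]-200)<50)
q=W[m]
for k in(q[(q[:,2]<10)],q[q[:,2]>40],q[q[:,2]>15]):
    print(len(k),cv2.minAreaRect(k[:,:2].astype(np.float32)),k.mean(0).round(1))
```

```text
1.9 [406.15274207 198.95718159  65.84681713] [ 3.14142090e+00 -2.24607762e-03 -2.68174507e+00] 0.4902728408696552
836 ((425.36212158203125, 204.53701782226562), (72.72974395751953, 30.5123348236084), 24.240880966186523) [428.2 205.5   4.7]
740 ((408.1714172363281, 195.700439453125), (29.695701599121094, 9.280341148376465), 25.905723571777344) [407.4 195.3  44.7]
897 ((408.0370178222656, 195.9131622314453), (29.685274124145508, 9.985671043395996), 26.34319305419922) [405.6 194.5  42.1]
```

View pics/w2.png

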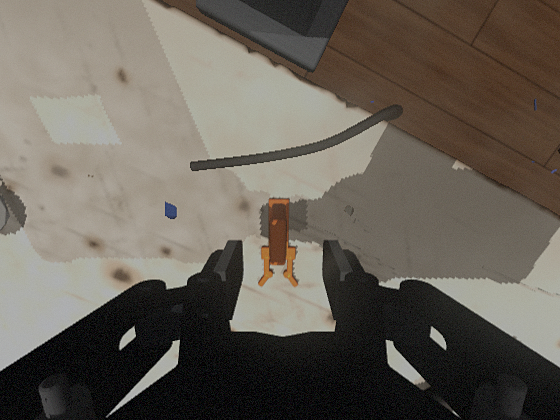

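The tab is centred near (408,196). I need about 3 mm of sideways correction before descending and gripping.

Emit:
play_rows --rows '[[130, [0, -0.3, 1.5], [0, 0, 0]], [130, [0, -0.3, 3.5], [0, 0, 0]], [130, [0, -0.3, 5], [0, 0, 0]], [130, [0, -0.3, 5.65], [0, 0, 0]], [130, [0, -0.3, 5.65], [0, 0, 0]], [255, [0, -0.3, 5.65], [0, 0, 0]], [255, [0, -0.3, 5.65], [0, 0, 0]], [255, [0, -0.3, 5.65], [0, 0, 0]], [255, [0, -0.3, 5.65], [0, 0, 0]], [255, [0, -0.3, 5.65], [0, 0, 0]], [255, [0, -0.3, 5.65], [0, 0, 0]], [255, [0, -0.3, 5.65], [0, 0, 0]]]' --squeeze 80

```text
clock: 2.95
eef_pos: [409.4, 196.0, 11.0]
tcp_rot: [3.142, 0.002, -2.684]
contact_force: [-0.5, 0.4, 7.3]
opening: 0.103
```

Emit:
play_rows --rows '[[255, [0, 0, 0], [0, 0, 0]], [255, [0, 0, 0], [0, 0, 0]]]'

```text
clock: 3.12
eef_pos: [409.4, 196.0, 11.0]
tcp_rot: [3.142, 0.002, -2.684]
contact_force: [-1.3, 0.6, 7.4]
opening: 0.108
```

Emit:
play_rows --rows '[[255, [0, 0, -1], [0, 0, 0]], [255, [0, 0, -4], [0, 0, 0]], [255, [0, 0, -8], [0, 0, 0]], [255, [0, 0, -12], [0, 0, 0]], [255, [0, 0, -15], [0, 0, 0]], [255, [0, 0, -15], [0, 0, 0]]]'

```text
clock: 3.62
eef_pos: [411.8, 197.0, 166.7]
tcp_rot: [-3.141, 0.01, -2.683]
contact_force: [1.0, 1.6, -0.6]
opening: 0.106
```

```bash
cat > clip.py <<'E'
from h import *
import sys
s=readout.sense();print(s["clock"],s["eef_pos"].round(2),s["tcp_rot"].round(4),s["opening"],s["contact_force"].round(2))
c=calibration("wrist");p,d=grab_frame("wrist")
n=sys.argv[1];cv2.imwrite(f"pics/{n}.png",p[:,:,::-1]);np.savez(n+".npz",p=p,d=d)
W=cloud(d,c);y=s["tcp_rot"][2]
X=np.array([-np.cos(y),-np.sin(y)]);Y=np.array([np.sin(y)*1.0,-np.cos(y)])
# clip-frame-ish local coordinates relative to TCP: a ahead (=-tool x), b = tool y, h = z - tcp z
Y=np.array([-X[1],X[0]])
L=np.stack([(W[...,:2]-s["eef_pos"][:2])@X,(W[...,:2]-s["eef_pos"][:2])@Y,W[...,2]-s["eef_pos"][2]],-1)
hsv=cv2.cvtColor(p,cv2.COLOR_RGB2HSV)
m=(hsv[...,0]<18)&(hsv[...,1]>110)&(hsv[...,2]>60)&(d>0)&(abs(L[...,0])<80)&(abs(L[...,1])<40)&(abs(L[...,2])<50)
q=L[m];print(len(q),q.min(0).round(1),q.max(0).round(1))
lo=q[q[:,2]<5];hi=q[q[:,2]>25]
for k in(lo,hi):
    if len(k)>5: print(len(k),cv2.minAreaRect(k[:,:2].astype(np.float32)),k.mean(0).round(1),k.min(0).round(1),k.max(0).round(1))
f=lo[lo[:,0]>25];b=lo[lo[:,0]<-5]
print("front z",np.median(f[:,2]) if len(f) else None,"back z",np.median(b[:,2]) if len(b) else None)
E
python3 clip.py w3
```

```text
3.6167 [411.79 197.05 166.67] [-3.1414  0.0105 -2.6834] 0.10635754084166284 [ 1.    1.6  -0.56]
2270 [-19.  -10.1  -9.3] [46.6  8.4 45.4]
465 ((13.72249984741211, -0.37145328521728516), (18.480804443359375, 65.3843994140625), 89.09712982177734) [-8.7 -1.1 -4.7] [-19.  -10.1  -9.3] [46.6  8.4  4.9]
1499 ((-1.311716079711914, -0.993095874786377), (29.932340621948242, 12.855116844177246), 0.7999935746192932) [-3.7 -0.9 33.3] [-16.3  -7.3  25. ] [13.6  5.6 45.4]
front z -5.866551332466614 back z -6.1450359287471485
```

View pics/w3.png

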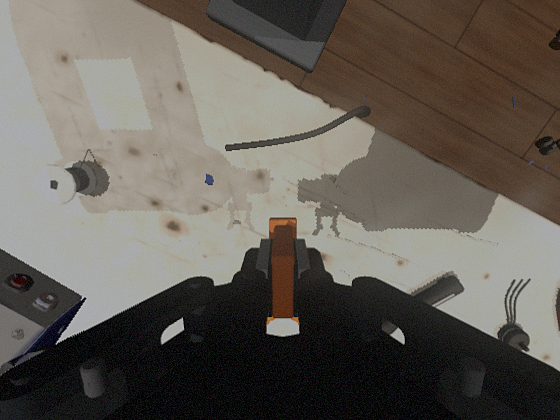

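Clip is held level, with the tab centre about 1.3 mm behind the TCP and the underside about 11 mm below it. I'll carry it to the stand and turn it so the mouth points toward -y.

Emit:
play_rows --rows '[[255, [0.6, -2.6, -1], [0, 0, 0.1]], [255, [1.2, -5.2, -2], [0, 0, 0.22]], [255, [1.8, -7.8, -3], [0, 0, 0.34]], [255, [2.4, -10, -4], [0, 0, 0.46]], [255, [3, -12.5, -4.5], [0, 0, 0.58]], [255, [3.6, -15, -4.5], [0, 0, 0.7]], [255, [4.2, -17.5, -4.5], [0, 0, 0.82]], [255, [4.8, -20, -4.5], [0, 0, 0.94]], [255, [5.4, -22.5, -4.5], [0, 0, 1.06]], [255, [6, -25, -4.5], [0, 0, 1.18]], [255, [6.6, -27, -4.5], [0, 0, 1.3]], [255, [7.2, -29, -4.5], [0, 0, 1.42]]]'

```text
clock: 4.67
eef_pos: [471.5, -97.6, 204.1]
tcp_rot: [-3.14, -0.001, 2.173]
contact_force: [0.3, 0.0, -0.6]
opening: 0.104
```

```bash
cat > go.py <<'E'
from rig import readout; import numpy as np,sys
from scipy.spatial.transform import Rotation as R
s=readout.sense();t=np.array([float(a) for a in sys.argv[1:4]]);yaw=float(sys.argv[4])
A=R.from_euler("xyz",s["tcp_rot"]);B=R.from_euler("xyz",[np.pi,0,yaw])
print(s["clock"],s["eef_pos"].round(2),s["tcp_rot"].round(4),s["contact_force"].round(2),s["wrist_torque"].round(3),s["qpos"].round(2))
print("shift cm",(A.inv().apply(t-s["eef_pos"])/10).round(3),"turn",(A.inv()*B).as_rotvec().round(4))
E
python3 go.py 476 -115 180 1.5708
```

```text
4.6667 [471.46 -97.57 204.09] [-3.1404e+00 -1.2000e-03  2.1734e+00] [ 0.27  0.05 -0.55] [ 0.011 -0.012 -0.056] [-0.21  0.16  1.96 -0.    1.02 -0.81]
shift cm [-1.696 -0.611  2.408] turn [-0.0015 -0.0008  0.6026]
```

Emit:
play_rows --rows '[[255, [-0.5, -0.2, 0.5], [0, 0, 0.12]], [255, [-1, -0.4, 1], [0, 0, 0.24]], [255, [-1.7, -0.6, 1.5], [0, 0, 0.36]], [255, [-1.7, -0.6, 1.5], [0, 0, 0.48]], [255, [-1.7, -0.6, 1.5], [0, 0, 0.608]], [255, [-1.7, -0.6, 1.5], [0, 0, 0.608]], [255, [-1.7, -0.6, 1.5], [0, 0, 0.608]], [255, [-1.7, -0.6, 1.5], [0, 0, 0.608]]]'

```text
clock: 5.33
eef_pos: [476.7, -113.7, 189.5]
tcp_rot: [-3.141, -0.0, 1.576]
contact_force: [-1.1, 0.0, 0.2]
opening: 0.104
```

```bash
python3 go.py 476 -115 180 1.5708; python3 clip.py w4
python3 - <<'E'
from h import *
ims=[]
for n in("scene","top"):
    p,d=grab_frame(n);c=calibration(n);np.savez(n+"4.npz",p=p,d=d)
    u,v=(337,280) if n=="scene" else (363,215)
    ims.append(cv2.resize(p[v-45:v+30,u-50:u+50,::-1],(400,300),interpolation=cv2.INTER_CUBIC))
cv2.imwrite("pics/m4.png",np.hstack(ims))
z=np.load("w4.npz");c=calibration("wrist");W=cloud(z["d"],c)
k=W[(W[...,2]>80)&(W[...,2]<125)&(abs(W[...,0]-476)<35)&(abs(W[...,1]+181)<35)]
print(len(k))
for lo,hi in((85,98),(105,125)):
    j=k[(k[:,2]>lo)&(k[:,2]<hi)];
    if len(j): print(j.min(0).round(1),j.max(0).round(1),np.median(j,0).round(1))
E
```

```text
5.3333 [ 476.65 -113.65  189.5 ] [-3.1409e+00 -2.0000e-04  1.5760e+00] [-1.12  0.02  0.21] [ 0.011 -0.006  0.019] [-0.24  0.19  1.96 -0.    0.99 -0.24]
shift cm [-0.134 -0.065  0.95 ] turn [-0.0007 -0.0002  0.0052]
5.3333 [ 476.65 -113.65  189.5 ] [-3.1409e+00 -2.0000e-04  1.5760e+00] 0.10408966902320656 [-1.12  0.02  0.21]
2315 [-17.6  -9.2  -8.9] [48.7  9.3 46.5]
473 ((15.521978378295898, -0.4758262634277344), (65.98143768310547, 18.505233764648438), 0.9351686835289001) [-6.  -0.2 -4.6] [-17.6  -9.2  -8.9] [48.7  9.3  5. ]
1524 ((0.5007143020629883, -0.47376108169555664), (30.269376754760742, 12.905052185058594), 3.4330172538757324) [-1.7  0.  33.3] [-14.6  -6.4  25. ] [15.6  6.5 46.5]
front z -6.065687816834327 back z -5.925397108854156
0
```

View pics/w4.png

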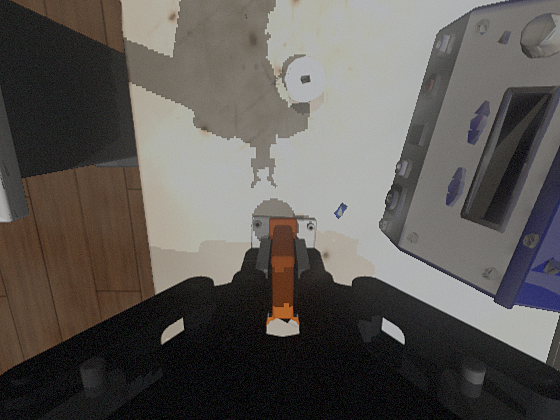

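View pics/m4.png

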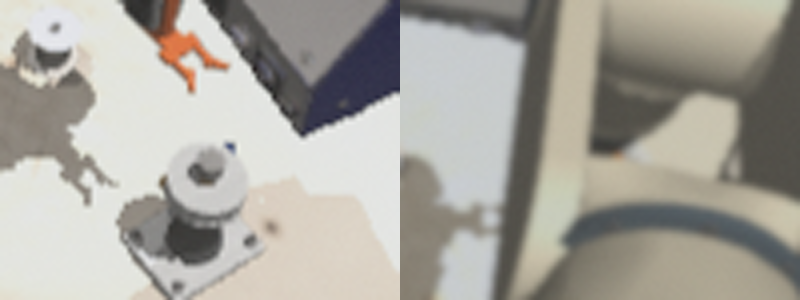

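Run:
```python
from h import *
from scipy.optimize import least_squares
def circ(P):
    f=lambda a:np.hypot(P[:,0]-a[0],P[:,1]-a[1])-a[2]
    return least_squares(f,[*P.mean(0),20],loss="soft_l1").x
for n in("scene0","top0","scene4"):
    z=np.load(n+".npz");c=calibration(n[:-1]);W=cloud(z["d"],c)
    ok=(z["d"]>0)&(np.hypot(W[...,0]-476,W[...,1]+181)<40)
    face=ok&(W[...,2]>86)&(W[...,2]<98)
    print(n,"face z hist",np.percentile(W[face][:,2],[10,25,50,75,90]).round(1),face.sum())
    b=W[ok&(W[...,2]>86)]; hull=cv2.convexHull(b[:,:2].astype(np.float32))[:,0]
    print(" hull minEnc",cv2.minEnclosingCircle(hull),"fit",circ(hull).round(1))
    h=W[ok&(W[...,2]>108)];print(" head",len(h),h.mean(0).round(1),h[:,2].max().round(1),cv2.minEnclosingCircle(h[:,:2].astype(np.float32)))
    # foot
    ft=W[ok&(W[...,2]>5)&(W[...,2]<14)];
z=np.load("scene4.npz");W=cloud(z["d"],calibration("scene"));hsv=cv2.cvtColor(z["p"],cv2.COLOR_RGB2HSV)
m=(hsv[...,0]<18)&(hsv[...,1]>150)&(hsv[...,2]>60)&(z["d"]>0)&(abs(W[...,0]-476)<60)&(abs(W[...,1]+130)<70)&(W[...,2]>150)
q=W[m];print("clip",len(q),q.min(0).round(1),q.max(0).round(1)); f=q[q[:,1]<-135];print(f[np.argsort(f[:,0])].round(0).tolist()[::3])
z=np.load("w4.npz");W=cloud(z["d"],calibration("wrist"))
ft=W[(W[...,2]>6)&(W[...,2]<14)&(abs(W[...,0]-476)<50)&(abs(W[...,1]+181)<60)];print("foot",len(ft),np.percentile(ft,[0.5,99.5],axis=0).round(1))
```

```text
scene0 face z hist [87.  88.2 89.1 90.2 91.2] 239
 hull minEnc ((478.12847900390625, -182.10472106933594), 26.887283325195312) fit [ 477.5 -181.2   25.9]
 head 28 [ 476.7 -181.4  110.5] 113.4 ((476.7104187011719, -182.35720825195312), 8.236431121826172)
top0 face z hist [87.7 88.9 90.5 91.7 92.9] 208
 hull minEnc ((476.6876220703125, -180.96934509277344), 26.338407516479492) fit [ 476.7 -181.    25.7]
 head 23 [ 475.6 -180.6  111.9] 116.5 ((476.49603271484375, -180.78079223632812), 8.01693344116211)
scene4 face z hist [87.1 87.8 89.  90.5 91.4] 238
 hull minEnc ((473.20245361328125, -173.89437866210938), 36.28723907470703) fit [ 473.7 -174.8   34.2]
 head 2281 [ 467.4 -168.9  486.2] 604.8 ((473.20245361328125, -173.89425659179688), 36.287261962890625)
clip 77 [ 463.7 -163.9  180.8] [ 490.  -121.3  233.4]
[[464.0, -164.0, 185.0], [466.0, -136.0, 183.0], [468.0, -138.0, 184.0], [468.0, -155.0, 183.0], [469.0, -143.0, 184.0], [471.0, -138.0, 186.0], [472.0, -139.0, 186.0], [474.0, -141.0, 186.0], [478.0, -140.0, 187.0], [480.0, -141.0, 186.0], [482.0, -139.0, 186.0], [483.0, -156.0, 184.0], [484.0, -137.0, 186.0], [485.0, -158.0, 184.0], [486.0, -142.0, 185.0], [488.0, -144.0, 183.0]]
foot 880 [[ 439.5 -186.6    6.5]
 [ 516.2 -148.5   13.9]]
```

Axis ≈ (477, -181), face ≈ 90 by eye. I'll descend to just above the face, then touch down in small steps.

Emit:
play_rows --rows '[[255, [0, 0.05, 2.5], [0, 0, 0.005]], [255, [0, 0.05, 5], [0, 0, 0.005]], [255, [0, 0.05, 6.5], [0, 0, 0.005]], [255, [0, 0.05, 7.4], [0, 0, 0.005]], [255, [0, 0.05, 7.8], [0, 0, 0.005]], [255, [0, 0.05, 7.8], [0, 0, 0.005]], [255, [0, 0.05, 7.8], [0, 0, 0.005]], [255, [0, 0.05, 7.8], [0, 0, 0.005]]]'

```text
clock: 6.15
eef_pos: [478.3, -114.0, 112.7]
tcp_rot: [3.14, 0.0, 1.567]
contact_force: [-0.6, 0.1, -0.4]
opening: 0.105
```

```bash
python3 go.py 477 -114.3 107 1.5708
python3 - <<'E'
from h import *
p,d=grab_frame("scene");np.savez("scene5.npz",p=p,d=d);cv2.imwrite("pics/s5.png",cv2.resize(p[215:305,277:397,::-1],(800,600),interpolation=cv2.INTER_CUBIC))
E
```

```text
6.15 [ 478.31 -113.98  112.73] [3.140e+00 4.000e-04 1.567e+00] [-0.57  0.08 -0.43] [ 0.024  0.023 -0.002] [-0.24  0.3   2.02 -0.    0.82 -0.23]
shift cm [-0.032 -0.131  0.573] turn [ 0.0016  0.0004 -0.0038]
```

View pics/s5.png

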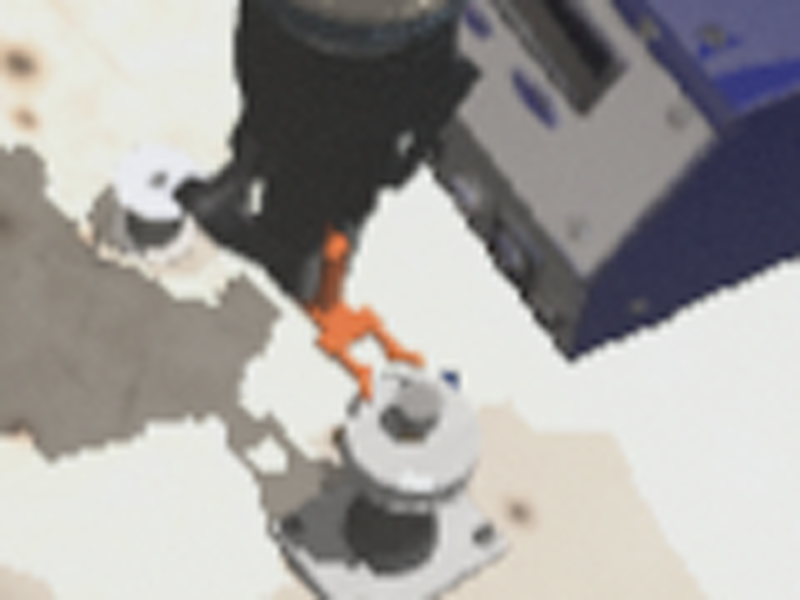

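Clip is lined up just above the pulley's near rim. Now I'll feel for the face.

Emit:
play_rows --rows '[[255, [0, -0.08, 0.2], [0, 0, 0]], [255, [0, -0.08, 0.4], [0, 0, 0]], [255, [0, -0.08, 0.6], [0, 0, 0]], [255, [0, -0.08, 0.8], [0, 0, 0]], [255, [0, -0.08, 0.8], [0, 0, 0]], [255, [0, -0.08, 0.8], [0, 0, 0]]]'

```text
clock: 6.7
eef_pos: [476.6, -113.7, 103.6]
tcp_rot: [-3.141, -0.0, 1.567]
contact_force: [-0.2, 0.4, -0.7]
opening: 0.102
```

Emit:
play_rows --rows '[[255, [0, 0, 0.1], [0, 0, 0]], [255, [0, 0, 0.1], [0, 0, 0]]]'

```text
clock: 6.87
eef_pos: [476.7, -113.8, 102.7]
tcp_rot: [-3.141, -0.0, 1.567]
contact_force: [0.0, 0.1, -0.5]
opening: 0.108
```

Emit:
play_rows --rows '[[255, [0, 0, 0.1], [0, 0, 0]], [255, [0, 0, 0.1], [0, 0, 0]]]'

```text
clock: 7.03
eef_pos: [476.7, -113.8, 101.7]
tcp_rot: [-3.141, 0.0, 1.567]
contact_force: [-0.1, -0.2, -0.4]
opening: 0.108
```

Underside is at about 90.7 and nothing has touched yet. I'll continue at 0.5 mm per step.

Emit:
play_rows --rows '[[255, [0, 0, 0.05], [0, 0, 0]], [255, [0, 0, 0.05], [0, 0, 0]]]'

```text
clock: 7.2
eef_pos: [476.7, -113.8, 101.2]
tcp_rot: [-3.142, -0.0, 1.567]
contact_force: [-0.4, -0.2, -0.2]
opening: 0.106
```

Emit:
play_rows --rows '[[255, [0, 0, 0.05], [0, 0, 0]], [255, [0, 0, 0.05], [0, 0, 0]]]'

```text
clock: 7.37
eef_pos: [476.7, -113.8, 100.8]
tcp_rot: [-3.142, 0.0, 1.567]
contact_force: [0.9, 1.6, -0.8]
opening: 0.103
```

Emit:
play_rows --rows '[[255, [0, 0, 0.05], [0, 0, 0]], [255, [0, 0, 0.05], [0, 0, 0]]]'

```text
clock: 7.53
eef_pos: [476.7, -113.8, 100.2]
tcp_rot: [-3.142, -0.0, 1.567]
contact_force: [-0.2, 0.6, -0.3]
opening: 0.103
```

Emit:
play_rows --rows '[[255, [0, 0, 0.05], [0, 0, 0]], [255, [0, 0, 0.05], [0, 0, 0]]]'

```text
clock: 7.7
eef_pos: [476.7, -113.8, 99.7]
tcp_rot: [-3.141, -0.0, 1.567]
contact_force: [0.2, -0.2, -0.8]
opening: 0.106
```

Emit:
play_rows --rows '[[255, [0, 0, 0.04], [0, 0, 0]], [255, [0, 0, 0.04], [0, 0, 0]]]'

```text
clock: 7.87
eef_pos: [476.8, -113.8, 99.5]
tcp_rot: [3.142, 0.0, 1.567]
contact_force: [-1.3, 0.8, 2.4]
opening: 0.107
```

Emit:
play_rows --rows '[[255, [0, 0, 0.04], [0, 0, 0]], [255, [0, 0, 0.04], [0, 0, 0]]]'

```text
clock: 8.03
eef_pos: [476.9, -113.7, 99.4]
tcp_rot: [3.141, -0.0, 1.567]
contact_force: [-1.7, 2.3, 7.3]
opening: 0.105
```

```bash
python3 go.py 477 -114.3 98 1.5708
python3 - <<'E'
from h import *
p,d=grab_frame("scene");np.savez("scene6.npz",p=p,d=d);cv2.imwrite("pics/s6.png",cv2.resize(p[235:295,297:377,::-1],(800,600),interpolation=cv2.INTER_CUBIC))
E
```

```text
8.0333 [ 476.87 -113.74   99.36] [ 3.1414 -0.      1.5667] [-1.72  2.33  7.33] [-0.055  0.336 -0.06 ] [-0.24  0.32  2.03  0.    0.79 -0.23]
shift cm [-0.056  0.014  0.136] turn [ 0.0002 -0.     -0.0041]
```

View pics/s6.png

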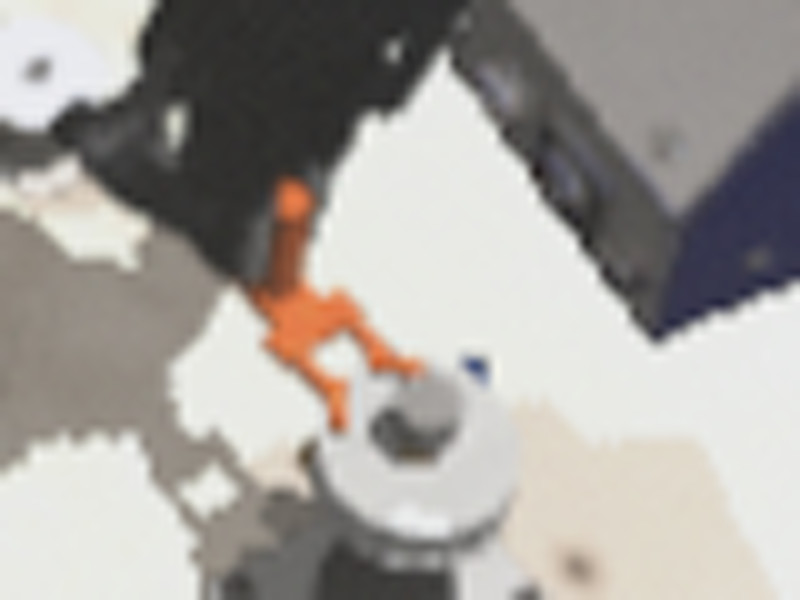

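Contact was at TCP z ≈ 99.5 and reads about 7 N at this depth. Both tips sit on the face, flanking the spindle. I'll ease off to a light contact and slide toward the groove.

Emit:
play_rows --rows '[[255, [0, 0.02, -0.04], [0, 0, 0]], [255, [-0.2, 0.02, -0.04], [0, 0, 0]], [255, [-0.5, 0.02, -0.04], [0, 0, 0]], [255, [-0.8, 0.02, -0.04], [0, 0, 0]], [255, [-1, 0.02, -0.04], [0, 0, 0]], [255, [-1, 0.02, -0.04], [0, 0, 0]]]'

```text
clock: 8.58
eef_pos: [477.2, -124.4, 99.5]
tcp_rot: [3.141, 0.0, 1.566]
contact_force: [1.1, -0.6, 2.9]
opening: 0.106
```

Emit:
play_rows --rows '[[255, [-0.2, 0, 0], [0, 0, 0]], [255, [-0.4, 0, 0], [0, 0, 0]], [255, [-0.6, 0, 0], [0, 0, 0]], [255, [-0.7, 0, 0], [0, 0, 0]], [255, [-0.7, 0, 0], [0, 0, 0]]]'

```text
clock: 9.0
eef_pos: [477.1, -130.9, 99.6]
tcp_rot: [3.141, -0.0, 1.566]
contact_force: [0.2, 1.6, 5.6]
opening: 0.108
```

```bash
python3 go.py 477 -146.3 99.5 1.5708
python3 - <<'E'
from h import *
p,d=grab_frame("scene");np.savez("scene7.npz",p=p,d=d);cv2.imwrite("pics/s7.png",cv2.resize(p[235:295,297:377,::-1],(800,600),interpolation=cv2.INTER_CUBIC))
E
```

```text
9.0 [ 477.07 -130.92   99.55] [ 3.1412e+00 -1.0000e-04  1.5665e+00] [0.16 1.59 5.58] [ 0.093  0.082 -0.022] [-0.27  0.33  2.02  0.    0.79 -0.27]
shift cm [-1.538e+00 -1.000e-03  5.000e-03] turn [ 0.0004 -0.0001 -0.0043]
```

View pics/s7.png

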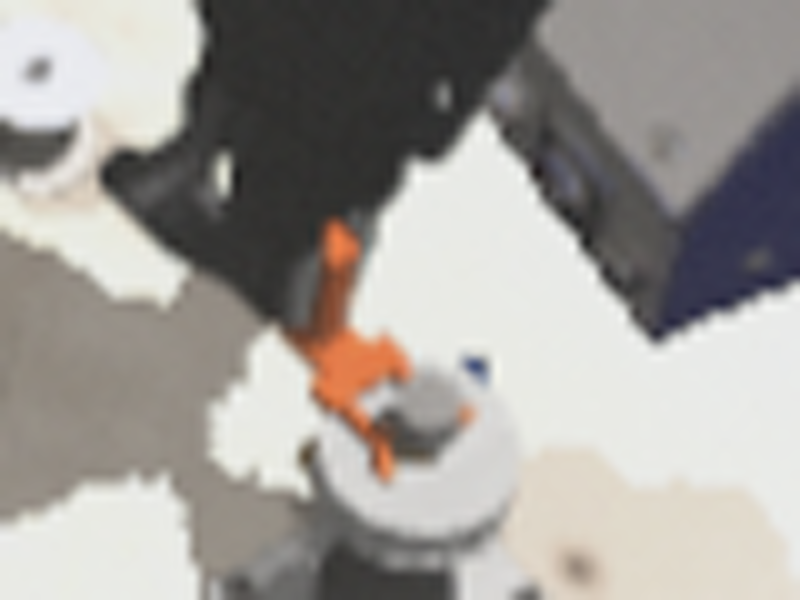

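The mouth now straddles the groove. I'll lighten the contact slightly and keep pushing in small steps.

Emit:
play_rows --rows '[[255, [0, 0, -0.03], [0, 0, 0]], [255, [-0.2, 0, -0.03], [0, 0, 0]], [255, [-0.4, 0, -0.03], [0, 0, 0]], [255, [-0.4, 0, -0.03], [0, 0, 0]]]'

```text
clock: 9.38
eef_pos: [477.0, -134.2, 99.7]
tcp_rot: [3.141, -0.001, 1.566]
contact_force: [1.1, 4.4, 2.9]
opening: 0.104
```

Emit:
play_rows --rows '[[255, [-0.1, 0, 0], [0, 0, 0]], [255, [-0.2, 0, 0], [0, 0, 0]], [255, [-0.2, 0, 0], [0, 0, 0]]]'

```text
clock: 9.63
eef_pos: [477.0, -136.4, 99.7]
tcp_rot: [3.141, -0.001, 1.567]
contact_force: [1.2, 3.3, 1.5]
opening: 0.106
```

Emit:
play_rows --rows '[[255, [-0.1, 0, 0], [0, 0, 0]], [255, [-0.2, 0, 0], [0, 0, 0]], [255, [-0.2, 0, 0], [0, 0, 0]]]'

```text
clock: 9.88
eef_pos: [476.9, -139.4, 99.6]
tcp_rot: [3.141, 0.001, 1.567]
contact_force: [0.9, -4.0, -0.2]
opening: 0.106
```

The force went from resisting to -4 N, so it's past the snap peak and being drawn in. I'll go on in 1 mm steps.

Emit:
play_rows --rows '[[255, [-0.1, 0, 0], [0, 0, 0]], [255, [-0.1, 0, 0], [0, 0, 0]]]'

```text
clock: 10.05
eef_pos: [476.9, -140.6, 99.6]
tcp_rot: [3.141, 0.001, 1.567]
contact_force: [1.8, -5.2, -1.8]
opening: 0.112
```

Emit:
play_rows --rows '[[255, [-0.1, 0, 0], [0, 0, 0]], [255, [-0.1, 0, 0], [0, 0, 0]]]'

```text
clock: 10.22
eef_pos: [476.9, -141.5, 99.7]
tcp_rot: [3.141, 0.001, 1.567]
contact_force: [1.0, -5.8, -1.0]
opening: 0.108
```

```bash
python3 go.py 477 -146.3 99.5 1.5708
python3 - <<'E'
from h import *
p,d=grab_frame("scene");np.savez("scene8.npz",p=p,d=d);cv2.imwrite("pics/s8.png",cv2.resize(p[235:295,297:377,::-1],(800,600),interpolation=cv2.INTER_CUBIC))
E
```

```text
10.2167 [ 476.94 -141.52   99.67] [3.1413e+00 9.0000e-04 1.5669e+00] [ 1.04 -5.83 -0.99] [-1.039 -0.158  0.064] [-0.29  0.33  2.01 -0.    0.79 -0.29]
shift cm [-0.478  0.008  0.017] turn [ 0.0003  0.0009 -0.0039]
```

View pics/s8.png

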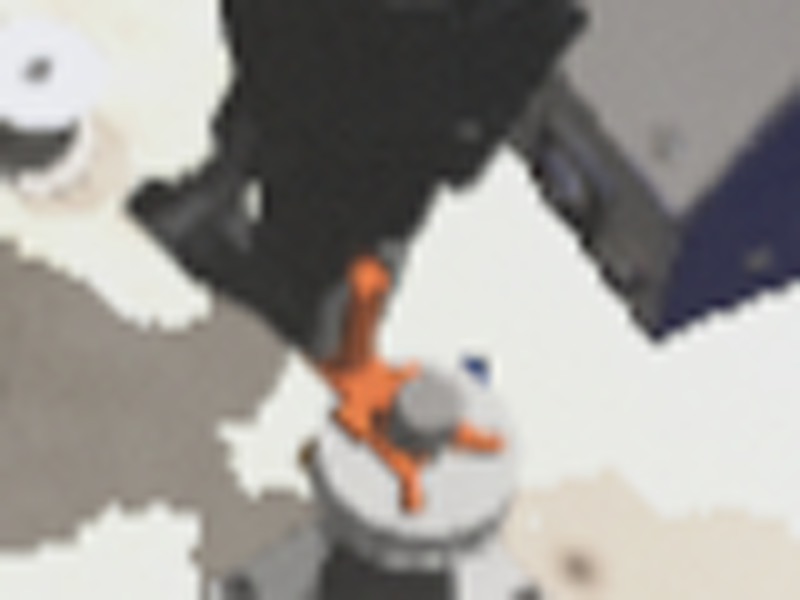

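The clip is nearly home and still being drawn forward. I'll keep stepping until the back stop is felt.

Emit:
play_rows --rows '[[255, [-0.1, 0, 0], [0, 0, 0]], [255, [-0.1, 0, 0], [0, 0, 0]]]'

```text
clock: 10.43
eef_pos: [477.0, -142.2, 99.7]
tcp_rot: [3.141, 0.0, 1.567]
contact_force: [1.7, -4.2, -0.9]
opening: 0.105
```

Emit:
play_rows --rows '[[255, [-0.07, 0, 0], [0, 0, 0]], [255, [-0.07, 0, 0], [0, 0, 0]]]'

```text
clock: 10.6
eef_pos: [477.0, -142.6, 99.7]
tcp_rot: [3.141, -0.0, 1.567]
contact_force: [1.9, -2.4, 0.9]
opening: 0.107
```

Emit:
play_rows --rows '[[255, [-0.06, 0, 0], [0, 0, 0]], [255, [-0.06, 0, 0], [0, 0, 0]]]'

```text
clock: 10.77
eef_pos: [476.8, -142.9, 99.7]
tcp_rot: [-3.141, -0.0, 1.567]
contact_force: [1.3, -2.4, 0.5]
opening: 0.108
```

Emit:
play_rows --rows '[[255, [-0.05, 0, 0], [0, 0, 0]], [255, [-0.05, 0, 0], [0, 0, 0]]]'

```text
clock: 10.93
eef_pos: [476.6, -143.4, 99.6]
tcp_rot: [-3.141, -0.0, 1.567]
contact_force: [1.2, -0.7, -0.2]
opening: 0.103
```

Emit:
play_rows --rows '[[255, [-0.05, 0, 0], [0, 0, 0]], [255, [-0.05, 0, 0], [0, 0, 0]]]'

```text
clock: 11.1
eef_pos: [476.5, -143.8, 99.6]
tcp_rot: [-3.141, -0.0, 1.567]
contact_force: [-0.8, 0.4, 1.6]
opening: 0.11
```

Emit:
play_rows --rows '[[255, [-0.05, 0, 0], [0, 0, 0]], [255, [-0.05, 0, 0], [0, 0, 0]]]'

```text
clock: 11.27
eef_pos: [476.5, -144.0, 99.6]
tcp_rot: [-3.141, -0.001, 1.566]
contact_force: [0.5, 4.7, 3.3]
opening: 0.108
```

Emit:
play_rows --rows '[[255, [-0.05, 0, 0], [0, 0, 0]], [255, [-0.05, 0, 0], [0, 0, 0]]]'

```text
clock: 11.43
eef_pos: [476.5, -144.2, 99.7]
tcp_rot: [-3.141, -0.002, 1.566]
contact_force: [-0.1, 7.8, 4.5]
opening: 0.103
```

```bash
python3 go.py 477 -146.3 99.5 1.5708
python3 - <<'E'
from h import *
p,d=grab_frame("scene");np.savez("scene9.npz",p=p,d=d);cv2.imwrite("pics/s9.png",cv2.resize(p[235:295,297:377,::-1],(800,600),interpolation=cv2.INTER_CUBIC))
W=cloud(d,calibration("scene"));hsv=cv2.cvtColor(p,cv2.COLOR_RGB2HSV)
m=(hsv[...,0]<18)&(hsv[...,1]>150)&(hsv[...,2]>60)&(d>0)&(abs(W[...,0]-476)<40)&(abs(W[...,1]+165)<50)&(W[...,2]>80)&(W[...,2]<100)
q=W[m];print(len(q),q.min(0).round(1),q.max(0).round(1))
E
```

```text
11.4333 [ 476.51 -144.21   99.68] [-3.1409e+00 -1.5000e-03  1.5662e+00] [-0.09  7.77  4.46] [1.167 0.035 0.051] [-0.3   0.33  2.01  0.    0.8  -0.29]
shift cm [-0.208  0.05   0.018] turn [-0.0007 -0.0015 -0.0046]
42 [ 464.4 -195.4   89.6] [ 488.4 -154.3   98.9]
```

View pics/s9.png

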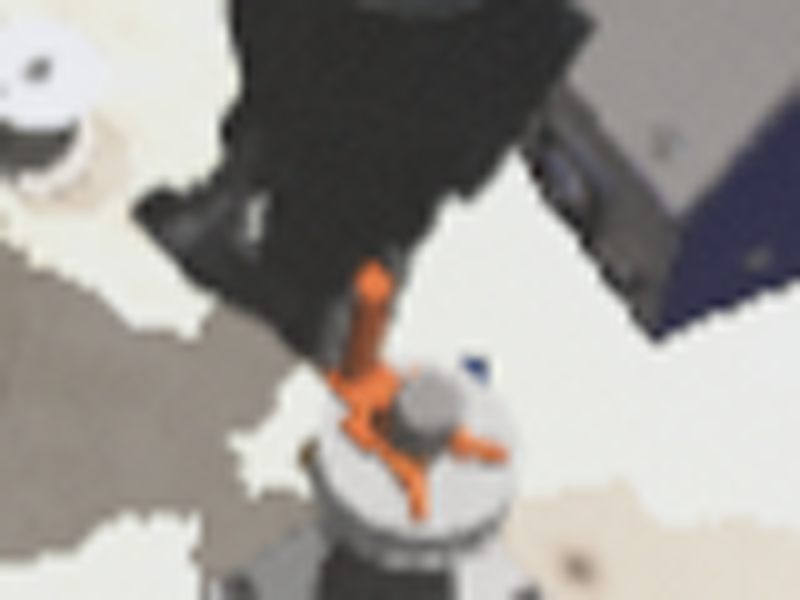

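Back stop felt firmly: 7.8 N at the hand, against zero 0.7 mm earlier. I'll relieve the push and then open.

Emit:
play_rows --rows '[[255, [0.06, 0, -0.02], [0, 0, 0]], [255, [0.06, 0, -0.02], [0, 0, 0]], [255, [0.06, 0, -0.02], [0, 0, 0]]]' --squeeze 20

```text
clock: 11.73
eef_pos: [476.5, -144.1, 99.7]
tcp_rot: [-3.141, -0.001, 1.567]
contact_force: [-0.0, 4.8, 1.1]
opening: 0.107
```

Emit:
play_rows --rows '[[220, [0, 0, 0], [0, 0, 0]], [200, [0, 0, 0], [0, 0, 0]], [180, [0, 0, 0], [0, 0, 0]], [150, [0, 0, 0], [0, 0, 0]], [130, [0, 0, 0], [0, 0, 0]], [130, [0, 0, 0], [0, 0, 0]], [130, [0, 0, 0], [0, 0, 0]]]'

```text
clock: 12.32
eef_pos: [476.8, -144.6, 99.9]
tcp_rot: [-3.142, 0.0, 1.567]
contact_force: [0.1, -0.1, 0.6]
opening: 0.486
```

```bash
python3 clip.py w10
python3 - <<'E'
from h import *
p,d=grab_frame("scene");np.savez("scene10.npz",p=p,d=d);cv2.imwrite("pics/s10.png",cv2.resize(p[235:295,297:377,::-1],(800,600),interpolation=cv2.INTER_CUBIC))
E
```

```text
12.3167 [ 476.84 -144.57   99.87] [-3.1416e+00  1.0000e-04  1.5668e+00] 0.4864182091455469 [ 0.1  -0.09  0.64]
3186 [-18.2 -16.3 -11.7] [55.4 14.8 35.3]
1277 ((18.300052642822266, -2.174783706665039), (72.90198516845703, 31.19938087463379), 2.4315013885498047) [13.9 -0.5 -6. ] [-18.2 -16.3 -11.7] [55.4 14.8  4.9]
1580 ((-0.35918617248535156, -0.6324667930603027), (30.158443450927734, 10.351813316345215), 0.22273686528205872) [-2.4 -0.4 32.9] [-15.4  -5.8  25.1] [14.7  4.6 35.3]
front z -6.4979325931724645 back z -6.200363327250216
```

View pics/s10.png

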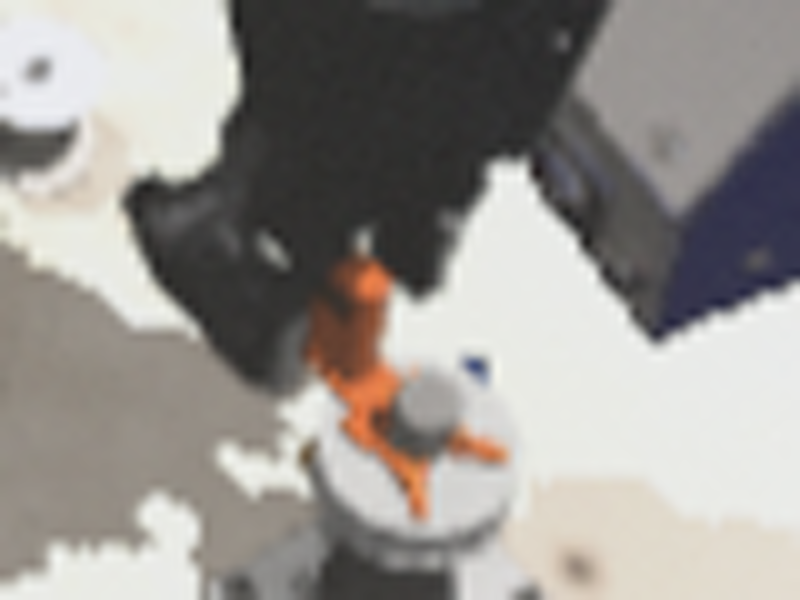

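View pics/w10.png

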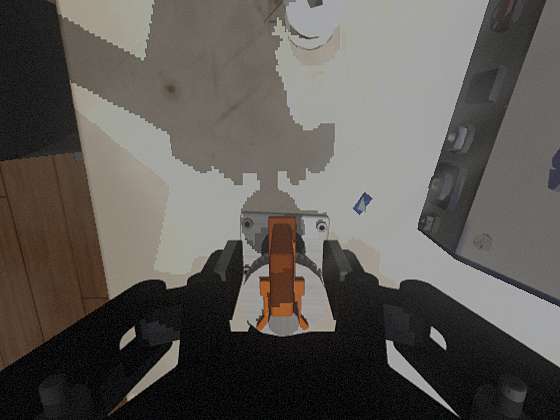

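Clip stays seated and level, with the fingers clear on both sides. I'll retreat straight up.

Emit:
play_rows --rows '[[130, [0, 0, -0.5], [0, 0, 0]], [130, [0, 0, -2], [0, 0, 0]], [130, [0, 0, -4], [0, 0, 0]], [130, [0, 0, -7], [0, 0, 0]], [130, [0, 0, -11], [0, 0, 0]], [130, [1.5, 0, -13], [0, 0, 0]], [130, [4, 0, -13], [0, 0, 0]], [130, [7, 0, -13], [0, 0, 0]], [130, [7, 0, -13], [0, 0, 0]], [130, [7, 0, -13], [0, 0, 0]], [130, [7, 0, -13], [0, 0, 0]]]'

```text
clock: 13.33
eef_pos: [477.2, -74.6, 230.1]
tcp_rot: [3.141, 0.0, 1.568]
contact_force: [-1.1, -0.5, -0.5]
opening: 0.493
```

```bash
python3 go.py 477 -146.3 99.5 1.5708
python3 - <<'E'
from h import *
p,d=grab_frame("scene");np.savez("scene11.npz",p=p,d=d)
a=cv2.resize(p[235:295,297:377,::-1],(400,300),interpolation=cv2.INTER_CUBIC)
c=calibration("wrist");w,dw=grab_frame("wrist");b=cv2.resize(w[:,:,::-1],(400,300))
cv2.imwrite("pics/m11.png",np.hstack([a,b]))
for n,pp,dd,cc in(("scene",p,d,calibration("scene")),("wrist",w,dw,c)):
    W=cloud(dd,cc);hsv=cv2.cvtColor(pp,cv2.COLOR_RGB2HSV)
    ok=(dd>0)&(np.hypot(W[...,0]-477,W[...,1]+175)<65)&(W[...,2]>84)&(W[...,2]<140)
    o=(hsv[...,0]<18)&(hsv[...,1]>130)&(hsv[...,2]>60)&ok
    q=W[o&(W[...,2]<99)]
    h=W[ok&~o&(W[...,2]>104)]
    print(n,len(q),q.min(0).round(1) if len(q) else "",q.max(0).round(1) if len(q) else "", "rect",cv2.minAreaRect(q[:,:2].astype(np.float32)) if len(q) else "", "head",len(h),h.mean(0).round(1) if len(h) else "")
E
```

```text
13.3333 [477.15 -74.6  230.14] [3.1413e+00 4.0000e-04 1.5677e+00] [-1.14 -0.46 -0.54] [ 0.018 -0.002  0.041] [-0.16  0.13  1.93 -0.    1.08 -0.15]
shift cm [-7.1650e+00  3.0000e-03  1.3067e+01] turn [ 0.0003  0.0004 -0.0031]
scene 46 [ 463.8 -195.7   91.2] [ 488.3 -129.5   97.8] rect ((475.93634033203125, -162.64613342285156), (24.39263916015625, 66.2529525756836), 0.32483306527137756) head 97 [ 474.2 -160.2  115.2]
wrist 326 [ 461.9 -196.6   87.9] [ 491.5 -127.    95.3] rect ((477.411376953125, -161.5647430419922), (69.47457122802734, 29.543685913085938), 88.73517608642578) head 299 [ 476.8 -159.8  113.2]
```

View pics/m11.png

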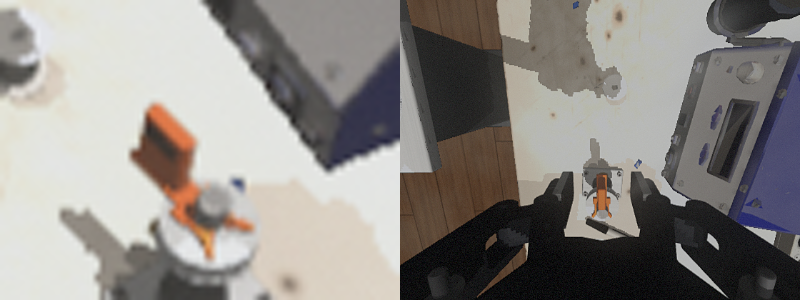

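Run:
```python
from rig import r,readout
s=readout.sense();print(s["clock"],s["contact_force"].round(1));print(r.sign_off())
```

```text
13.4333 [-0.8 -0.2 -0.2]
the job is handed in; nothing more can be done
None
```

The clip is fitted in the spindle groove, released and handed in at 13.4 s, with the arm well clear. I gripped it by the tab, touched the pulley face at about 88.5 mm above the bench, and slid it in mouth first along -y.

- **Snap:** The resistance I caught was 3–4 N, because the readings came too far apart to show the real peak. It then turned to a pull of about -6 N and rose to 7.8 N when the back stop was felt.
- **Forces:** At that 7.8 N push, the lever effect makes the pressing force inside roughly 16 N. The most I read pressing down on the pulley was about 7 N, so the readings stayed under 30 N.
- **Final checks:** After release the camera views showed the clip level with both arms around the groove. They put its origin at y ≈ -180 to -181, against an axis of about -181, so position is only known to 1–2 mm. That it is fully home rests mainly on the felt stop.
- **Bystanders:** I steered clear of them and felt no unexpected contact, but I did not measure their positions again afterwards.

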